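Set and lock the air regulator

TASK

Set the air regulator on its bench stand: turn its black knob clockwise until the pointer reaches the mark on the dial ring, and on to the first lock notch past the mark, which you find by feel with a light outward pull; there pull the knob fully out so that it is locked. Do not force the lock, do not knock the other things about, and let go of the knob at the end.

Things in the scene. Friction and masses are not known exactly. Their poses are not given: they have to be found in the camera images.
- unit: air preparation unit (shut-off valve, filter-regulator with gauge, lubricator) on a stand fixed to the bench. Origin on the bench under the regulator's axis, z up, x out of the gauge's face, y towards the valve. Regulator: black bonnet up to 180 mm, then dial ring, then knob. The rest is lower: lubricator dome to 180 mm, axis 75 mm to -y; valve lever to 163 mm, 52 to 104 mm to +y.
- dial: aluminium dial ring, 64 mm across, from 180 to 197 mm up, clamped (does not turn), with the lock ring hidden inside it. Origin on the bench under the knob's axis; x points towards the mark, z up.
- mark (a point): inner end of the mark: a dark steel tab 5 mm wide, 13 mm long, 3 mm high, clamped radially on the dial ring. The point is 23 mm from the knob's axis, 198 mm up.
- spindle: the regulator's spindle, which the knob turns with. Origin on the bench under the knob's axis; x points along the knob's pointer, z up. It turns stiffly (about 0.12 N m); it is free over the whole way from its start to past the mark while the knob is pushed in.
- knob_grip (a point): point on the knob's axis half-way up its free part, 222 mm above the bench while the knob is pushed in. The knob is an upright fluted black cylinder 44 mm across; its free part stands 38 mm above the dial ring (top at 235 mm), grasp it from above at any yaw.
- knob_pointer (a point): outer end of the knob's pointer, a pale raised rib on the top from the middle to the rim: 22 mm from the axis, 235 mm up while the knob is pushed in.
- knob (a joint): how far the knob is pulled outward (straight up), m: 0 pushed in (as it starts), 0.008 fully out and locked. Sliding it takes 3 N besides its weight (0.12 kg), and it stays where it is left. If its teeth are not at the notches it stops springily after about 1.5 mm; in the notches it comes out 8 mm to a stop and can no longer turn.
- tool_holder: bystander: lathe tool holder, dark steel block 75 x 30 x 38 mm, loose, near the unit
- collet: bystander: steel collet 33 mm across, 40 mm high, loose, near the unit
- chuck_key: bystander: T-shaped chuck key 105 x 112 mm, lying loose near the unit
- rod_cup: bystander: green cup 72 mm across, 85 mm high, with rods standing in it up to 165 mm
- oil_can: bystander: copper oil can 72 mm across, spout up to 153 mm
- caliper: bystander: caliper 200 mm long lying flat
- bar_stub: bystander: stepped brass bar 38 mm across, 79 mm high
- lock (a point): middle of the hidden lock ring, on the knob's axis, 190 mm up. It has a notch every 30 degrees (about 2 degrees of play each way). The first past the mark holds the pointer 3 to 25 degrees clockwise (from above) of the mark; just where can only be felt. The lock bears 25 N at most, turning and pulling loads together: pull with 8 to 13 N in all, and stop turning once the teeth are in.

How it is judged:
On the way:
1. the pointer has been turned up to the mark with the knob still pushed in (y of knob_pointer in the frame of dial below 0.0015 m and x of knob_pointer in the frame of dial above 0.015 m and value of joint knob below 0.004 m), for 0.05 s.
At the end, for the whole second after the job is handed in: the knob is at rest, pulled out more than 5.5 mm of its 8 mm, in the first notch past the mark (pointer between 0 and 29 degrees clockwise of the mark) (value of joint knob above 0.0055 m and y of knob_pointer in the frame of dial between -0.0107 and 0.0005 m and x of knob_pointer in the frame of dial above 0.015 m and velocity of joint knob between -0.01 and 0.01 m/s); the robot touches nothing.
It fails at once if the lock is forced: the knob's teeth and the lock ring press on each other with more than 25 N (contact force between dial and spindle above 25 N).
It fails at once if a bystander is shifted more than 20 mm (distance of any of tool_holder, collet, chuck_key, rod_cup, oil_can, caliper, bar_stub from where it was at the start of the episode above 0.02 m).
It also fails if it takes over 58 s, if anything falls off the work surface, if the arm or the gripper's body presses on something with over 40 N, if the wrist force passes 120 N, or if a joint passes its speed limit or range.

ROBOT

A 6-joint arm with a two-finger parallel gripper is mounted at the origin on the work surface. World frame = base frame: x ahead of the robot, y to its left, z up, the work surface at z = 0. Lengths are in m, angles in rad, forces in N, time in s.
With the tool pointing down it reaches from about 0.35 to 0.725 m from the base axis. Payload 6 kg.
Tool frame: the origin (TCP) lies midway between the tips of the shut fingers; the grasp point (between the pads) lies 19 mm behind it; y points along the fingers, x is the direction in which the jaws open and shut, and the axes are right-handed (so a half turn about y gives the same grasp; the last joint's range is limited). The gripper opens to 85 mm and grips with 20 to 120 N. Pads are 22 mm wide; open, the fingers measure 114 mm over their backs; the gripper's body (76 mm by 85 mm) begins 54 mm behind the grasp point. The pads swing forward as they close: fully open they stand 13 mm farther back than shut.
Start: joints at [1.653, 0.04, 0.085, 0, -1.615, -0.334], TCP at [0.149, 0.581, 0.231] pointing down, gripper open.
Joint ranges: [-2.56, 2.56], [-1.29, 2.01], [-1.08, 1.49], [-3.29, 1.98], [-2.81, -0.18], [-2.99, 2.99]. Speed limits (rad/s): [2.57, 2.57, 3.01, 3.14, 3.14, 3.14].

INTERFACE

Orientations are given as a unit quaternion [w, x, y, z].
In Python, from rig import observe, optics, ticket, spotter gives the robot as it stands.
- The arm moves only by the tool arm_command, never from a script. Its argument "commands" is text: rows parted by semicolons, each of 5 numbers parted by spaces: the shift along the tool's x, y, z in mm, then the turn about the tool's y in degrees, then the gripper's target within -1 to 1 (shut at 1, half-way at 0, fully open at -1). In form: tx ty tz turn hand; .... A call has 1 to 5 rows; each row shifts and turns the pose as measured when the row begins, along the tool's axes as they then stand; what a row does not reach is not made up. A row lasts 1/8 s, in which the tool goes at most 62.5 mm and 10.7 degrees, less where a joint would pass 70% of its speed; a pose out of reach is approached as far as the arm can. A call with a gripper value outside its range is refused whole. The fingers move at their own pace and stop on an object; "grip_force" is the grip in N (left out, the last holds). Time passes only in rows, so rows that do not move let the fingers close. It gives the time, the measured TCP pose, the force and the opening at its end, in the units of the state.
- observe(): the state, without advancing time (a new reading comes with each control period).
- optics.camera(name): name is "side" or "top"; returns a dict with "frame" (420x560x3 uint8, red, green, blue), "camera_matrix" (3x3 intrinsics, pixels), "world_to_cam" (4x4, takes a point from world to camera coordinates). Camera axes: x right, y down, z forward; pixel columns grow to the right and rows downward; lengths in m; the calibration is good to about 2 mm. A picture is of the moment at which its call begins. There is no depth.
- ticket.close_job(): hands the job in, once; it reports no verdict.
Trained networks look in the newest picture that a camera, given by its name, has taken for a name from the list of things; names that differ only in an ending like _2 or _b are one class to them, and where a whole thing is asked for, a point or a joint stands for the part that bears it (a point fixed in the world has none). Each returns a list of dicts, best first, with "conf" (0 to 1); they miss things now and then, are a little off and sometimes report something else, mostly with a low value. They report only what shows in the picture. A call takes as long as a camera call.
- spotter.spot_in(camera, name): "centre" ([column, row] in pixels, amid what is visible of it).
- spotter.silhouettes(camera, name): "pixels" (420x560 bool, what is visible of it) and "centre" ([column, row] in pixels, amid what is visible of it).
- spotter.mark_of(camera, name): "centre" ([column, row] in pixels: a listed point, or the origin of a listed thing).
The state is a dict: "t": time; "joint_pos": joint angles; "joint_velocities": joint speeds; "tau": joint torques, N m; "tool_pos": TCP position; "orientation": TCP orientation; "force": force on the tool from outside, world axes, zero at the start; "ft_torque": the same for the moment, N m; "finger_gap": finger opening in m.
Only numpy, scipy, OpenCV 4.12 (cv2) and the standard library are available. Lean on these libraries where they do the work, as an engineer would, in place of code of your own. Each camera call takes 0.05 s, during which the arm holds its last target.

## Working session

There is one attempt and no reset: what is moved stays moved. The work goes in short steps, Python scripts to look and compute and a tool call to move; the robot and the scene stay as the last step left them, time stands still between calls to the robot, and variables do not carry over. Pictures are saved under pics/ and viewed, and the job is handed in when it is done.

Besides the shell and the picture viewer there is one more tool, called after "Call:" in YAML: its name, and indented under it one key for each argument. arm_command: Moves the arm, as the interface text tells. Its arguments: {"type":"object","properties":{"commands":{"type":"string"},"grip_force":{"type":"number"}},"required":["commands"]}

```bash
ls; mkdir -p pics; cat > h.py <<'E'
import numpy as np, cv2
from rig import observe, optics, ticket, spotter
def save(n,f,crop=None,s=1):
    im=f[:,:,::-1]
    if crop: a,b,c,d=crop; im=im[b:d,a:c]
    if s!=1: im=cv2.resize(im,None,fx=s,fy=s,interpolation=cv2.INTER_CUBIC)
    cv2.imwrite('pics/'+n,im)
def atz(c,px,z):
    K=c['camera_matrix'];T=c['world_to_cam'];R=T[:3,:3];o=-R.T@T[:3,3]
    d=R.T@np.linalg.solve(K,[px[0],px[1],1.]);return o+d*(z-o[2])/d[2]
def proj(c,p):
    q=c['world_to_cam']@np.r_[p,1];q=c['camera_matrix']@q[:3];return q[:2]/q[2]
E
python3 - <<'E'
from h import *
np.set_printoptions(precision=4,suppress=True)
print(observe())
for n in('top','side'):
    c=optics.camera(n);save(n+'0.png',c['frame'])
    T=c['world_to_cam'];print(n,-T[:3,:3].T@T[:3,3])
    for p,z in(('mark',.198),('knob_grip',.222),('knob_pointer',.235),('lock',.19)):
        for r in spotter.mark_of(n,p)[:2]: print(p,r['centre'],r['conf'],atz(c,r['centre'],z))
E
```

```text
pics
{'t': 0.0, 'joint_pos': array([ 1.6527,  0.0408,  0.0838, -0.0004, -1.6155, -0.3337]), 'joint_velocities': array([-0.0021,  0.0004,  0.0003,  0.0009,  0.    , -0.0009]), 'tau': array([  0.0004, -36.8199,  34.7429,   6.9325,  -0.0053,  -0.    ]), 'tool_pos': array([0.1493, 0.5808, 0.2303]), 'orientation': array([-0.4328,  0.4337, -0.5584,  0.5592]), 'force': array([-0.4832, -0.0178,  0.2539]), 'ft_torque': array([ 0.0273,  0.0406, -0.0478]), 'finger_gap': 0.08505949029268589}
top [ 0.3271 -0.006   1.1928]
mark [265.6, 205.9] 0.56 [0.5359 0.0404 0.198 ]
knob_grip [271.2, 211.3] 0.64 [0.519  0.0241 0.222 ]
knob_pointer [262.7, 209.2] 0.72 [0.5192 0.0447 0.235 ]
knob_pointer [238.9, 196.4] 0.61 [0.5441 0.106  0.235 ]
lock [272.0, 217.4] 0.65 [0.51   0.0212 0.19  ]
side [ 0.9122 -0.6227  1.1938]
mark [272.7, 198.5] 0.54 [0.5015 0.038  0.198 ]
mark [280.6, 203.1] 0.49 [0.5277 0.0363 0.198 ]
knob_grip [271.8, 197.1] 0.74 [0.5069 0.0247 0.222 ]
knob_grip [146.2, 354.2] 0.2 [ 0.5113 -0.4706  0.222 ]
lock [277.9, 206.7] 0.69 [0.5249 0.0273 0.19  ]
lock [216.3, 397.3] 0.26 [ 0.6794 -0.4567  0.19  ]
```

```bash
python3 - <<'E'
from h import *
from scipy.spatial.transform import Rotation as R
q=observe()['orientation'];print(R.from_quat(q[[1,2,3,0]]).as_matrix().round(3))
c=optics.camera('top');save('tc0.png',c['frame'],(200,140,340,290),5 and 4)
c2=optics.camera('side');save('sc0.png',c2['frame'],(200,140,340,290),4)
E
```

```text
[[-0.249 -0.     0.968]
 [-0.968 -0.    -0.249]
 [ 0.    -1.    -0.   ]]
```

View pics/top0.png

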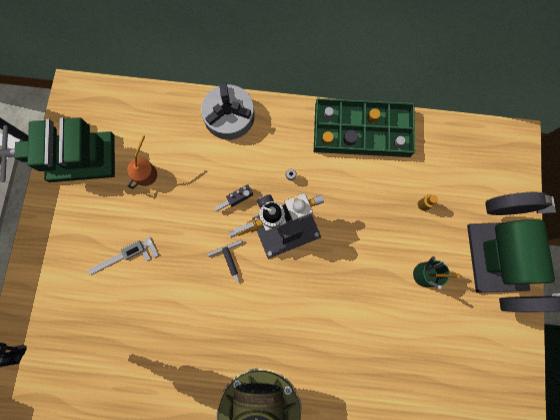

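View pics/side0.png

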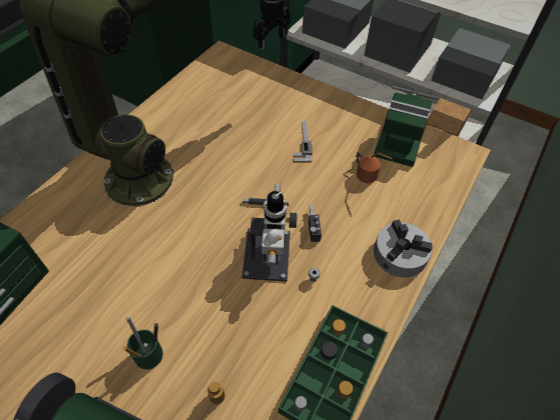

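```bash
ls pics
```

```text
sc0.png
side0.png
tc0.png
top0.png
```

View pics/tc0.png

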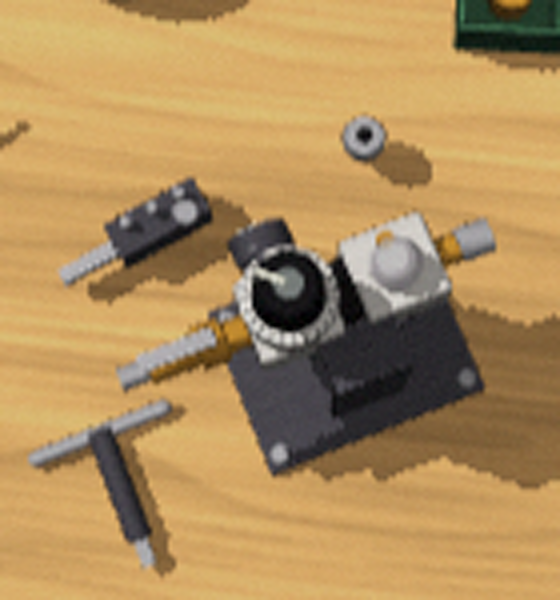

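View pics/sc0.png

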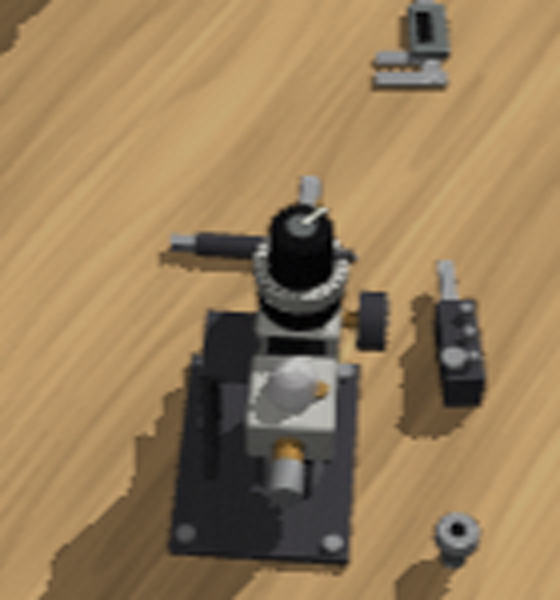

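```bash
python3 - <<'E'
from h import *
c=optics.camera('top');f=[c['frame'].astype(float)]+[optics.camera('top')['frame'].astype(float) for _ in range(3)]
f=np.mean(f,0);g=np.clip(f*1.3,0,255).astype(np.uint8);save('tz1.png',g,(250,190,295,232),13)
f=np.mean([optics.camera('side')['frame'].astype(float) for _ in range(4)],0);g=np.clip(f*1.3,0,255).astype(np.uint8);save('sz1.png',g,(250,178,300,222),13)
E
```

```text
(no output)
```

View pics/tz1.png

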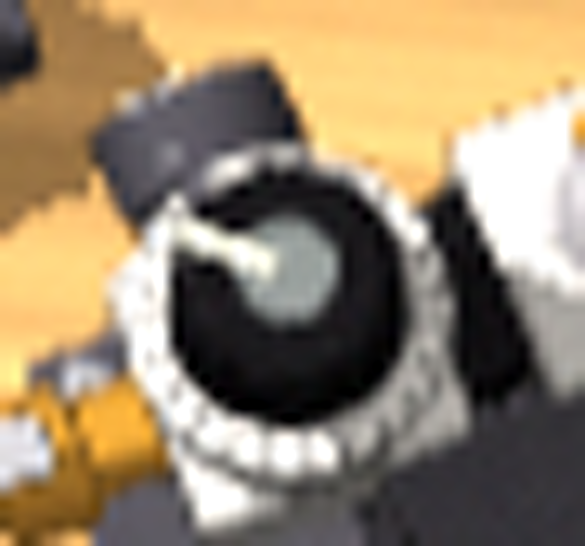

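View pics/sz1.png

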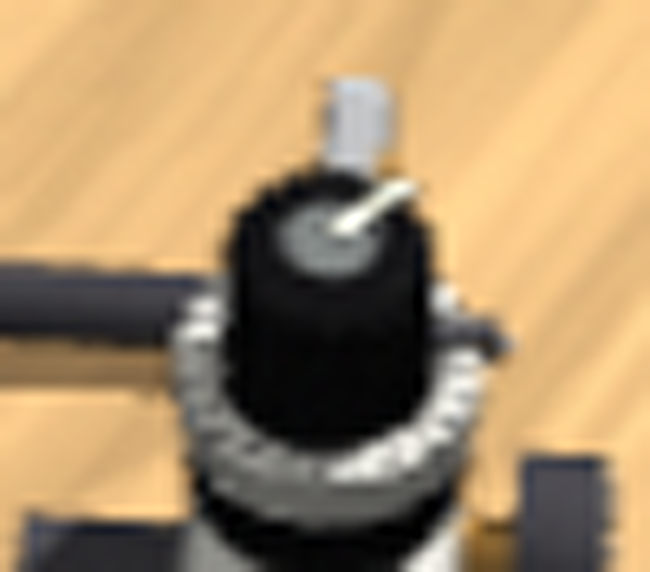

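```bash
python3 - <<'E'
from h import *
np.set_printoptions(precision=4,suppress=True)
t=optics.camera('top');s=optics.camera('side')
P=lambda c,o,u,v,z:atz(c,(o[0]+u/13-.5,o[1]+v/13-.5),z)[:2]
T=(250,190);S=(250,178)
def rep(n,a,b):
    d=b-a;print(n,a,b,'r',np.hypot(*d),'ang',np.degrees(np.arctan2(d[1],d[0])))
h=P(t,T,288,270,.236);rep('top ptr',h,P(t,T,172,225,.236)); 
g=P(s,S,333,238,.236);rep('side ptr',g,P(s,S,412,185,.236))
rep('side mark outer',g,P(s,S,508,345,.1985));rep('side mark mid',g,P(s,S,470,335,.1995))
rep('top mark',h,P(t,T,200,180,.199))
for n,c in(('top',t),('side',s)):
    a=h if n=='top' else g
    im=c['frame'].copy();o=T if n=='top' else S
    big=cv2.resize(im[o[1]:o[1]+44,o[0]:o[0]+50],None,fx=12,fy=12,interpolation=cv2.INTER_CUBIC)
    big=np.clip(big*1.3,0,255).astype(np.uint8)
    def draw(p,col,r=2):
        q=(proj(c,p)-o+.5)*12;cv2.circle(big,tuple(int(x) for x in q),r,col,-1)
    for th in range(0,360,6):
        e=np.array([np.cos(np.radians(th)),np.sin(np.radians(th))])
        draw([*(a+.032*e),.197],(255,0,0));draw([*(a+.022*e),.235],(0,255,0))
        if th in(30,42,48,54,60): draw([*(a+.036*e),.199],(0,0,255),4);draw([*(a+.023*e),.199],(0,0,255),4)
    cv2.imwrite(f'pics/{n}ov.png',big[:,:,::-1])
E
```

```text
top ptr [0.5189 0.0229] [0.5249 0.0453] r 0.023193766760519523 ang 75.00139874084729
side ptr [0.5177 0.0237] [0.5238 0.0438] r 0.021066652459251777 ang 73.19098173090363
side mark outer [0.5177 0.0237] [0.5474 0.0449] r 0.03650714393629932 ang 35.47223236681448
side mark mid [0.5177 0.0237] [0.5399 0.0422] r 0.028875036227633214 ang 39.78288205582807
top mark [0.5189 0.0229] [0.542  0.0429] r 0.030609564816809823 ang 40.99644618311666
```

View pics/topov.png

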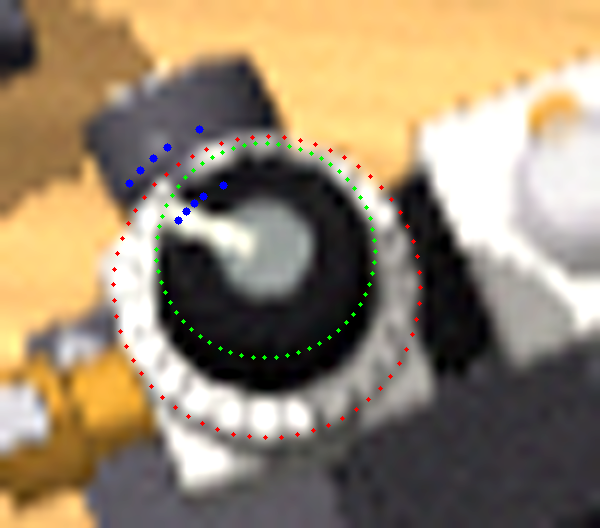

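View pics/sideov.png

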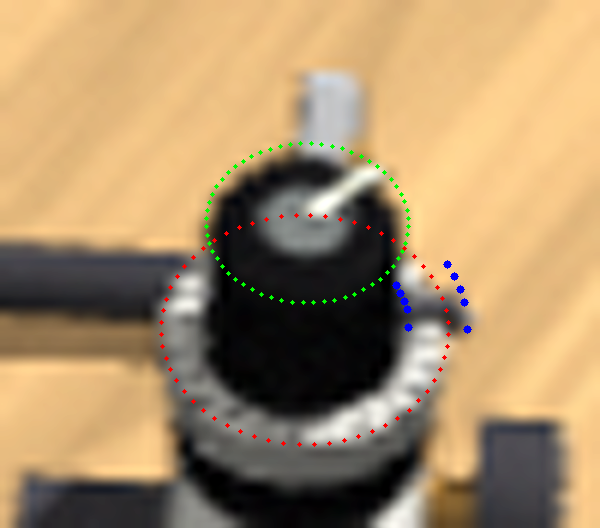

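```bash
python3 - <<'E'
from h import *
np.set_printoptions(precision=4,suppress=True)
t=optics.camera('top')
m={p:spotter.mark_of('top',p)[:3] for p in('mark','dial','spindle')}
s=optics.camera('side')
m2={p:spotter.mark_of('side',p)[:3] for p in('mark','dial','spindle')}
for c,mm in((t,m),(s,m2)):
  for p in mm:
    for r in mm[p]: print(p,r['centre'],round(r['conf'],2),atz(c,r['centre'],.198 if p=='mark' else 0))
for n,c,a in(('t',t,(.5189,.0229)),('s',s,(.5177,.0237))):
    im=c['frame'].astype(np.float32).mean(2)
    print(n)
    for th in range(10,80,4):
        e=np.array([np.cos(np.radians(th)),np.sin(np.radians(th))])
        row=[]
        for r in(.025,.027,.029,.031,.033,.035,.037):
            q=proj(c,[*(np.array(a)+r*e),.199]).astype(np.float32)
            row.append(int(cv2.remap(im,q[:1,None],q[1:,None],cv2.INTER_CUBIC)[0,0]))
        print(th,row)
E
```

```text
mark [265.4, 208.0] 0.57 [0.5305 0.0403 0.198 ]
spindle [226.2, 250.3] 0.27 [0.4314 0.149  0.    ]
mark [282.2, 202.4] 0.49 [0.53   0.0406 0.198 ]
spindle [276.4, 205.5] 0.36 [0.4451 0.1518 0.    ]
t
10 [23, 61, 118, 132, 68, 30, 37]
14 [16, 34, 83, 108, 71, 37, 44]
18 [17, 37, 88, 115, 84, 44, 53]
22 [27, 77, 138, 136, 76, 59, 59]
26 [15, 96, 180, 165, 75, 59, 64]
30 [15, 95, 173, 170, 95, 62, 68]
34 [29, 94, 155, 147, 93, 75, 71]
38 [34, 88, 132, 116, 77, 70, 72]
42 [23, 65, 92, 88, 73, 82, 99]
46 [2, 49, 80, 81, 60, 74, 99]
50 [38, 70, 115, 115, 58, 69, 83]
54 [146, 141, 161, 147, 56, 63, 72]
58 [189, 164, 150, 112, 48, 52, 62]
62 [167, 171, 187, 130, 44, 41, 53]
66 [126, 193, 209, 147, 60, 46, 64]
70 [106, 195, 193, 128, 77, 108, 133]
74 [122, 192, 166, 148, 130, 152, 152]
78 [158, 203, 190, 198, 163, 153, 158]
s
10 [150, 173, 151, 134, 122, 125, 134]
14 [149, 184, 182, 161, 136, 129, 135]
18 [139, 163, 176, 168, 144, 136, 136]
22 [130, 141, 149, 152, 147, 134, 135]
26 [138, 162, 166, 131, 104, 109, 126]
30 [119, 149, 151, 89, 50, 82, 114]
34 [74, 89, 87, 50, 37, 73, 114]
38 [51, 51, 51, 41, 47, 84, 128]
42 [63, 58, 65, 67, 72, 102, 137]
46 [79, 82, 90, 92, 93, 112, 136]
50 [86, 111, 117, 126, 128, 134, 140]
54 [105, 129, 117, 137, 154, 151, 147]
58 [127, 154, 139, 139, 151, 151, 151]
62 [127, 171, 175, 155, 151, 149, 151]
66 [88, 152, 167, 160, 152, 149, 149]
70 [39, 89, 120, 141, 152, 151, 150]
74 [4, 35, 74, 125, 157, 158, 153]
78 [9, 10, 46, 96, 136, 156, 162]
```

```bash
python3 - <<'E'
from h import *
np.set_printoptions(precision=4,suppress=True)
for n in('top','side'):
    c=optics.camera(n)
    for p in('mark','dial','spindle','knob_pointer'):
        try:
            for r in spotter.silhouettes(n,p)[:2]:
                ys,xs=np.nonzero(r['pixels']);print(n,p,round(r['conf'],2),r['centre'],len(xs),xs.min(),xs.max(),ys.min(),ys.max())
        except Exception as e: print(p,e)
    o=(262,198) if n=='top' else (278,192)
    w=16
    print(c['frame'].mean(2)[o[1]:o[1]+w+2,o[0]:o[0]+w].astype(int))
E
```

```text
top mark 0.51 [272.1, 221.8] 164 260 284 203 226
top dial 0.67 [273.8, 224.3] 226 259 284 202 226
top spindle 0.67 [274.3, 212.0] 281 263 280 202 221
top spindle 0.39 [236.6, 197.9] 304 216 251 185 209
top knob_pointer 0.69 [273.5, 211.9] 284 263 280 202 221
top knob_pointer 0.61 [432.8, 272.1] 863 413 457 256 287
[[ 77  75  77  73  66  62  56  48  41  30  51 157 157 158 158 156]
 [ 78  80  71  70  71  63  58  51  44  34  27 120 163 161 161 157]
 [ 75  76  75  76  69  68  58  52  48  35  32  87 160 165 166 164]
 [ 94  98  78  74  71  62  86 105  99 127 124 101 172 165 157 161]
 [ 93  99  75  75 124 169 177 122  79 109 101  82 139 160 154 153]
 [ 74  64  70  99 147 159 140  70  24  36  19  37  65  96 107 152]
 [ 58  71  85  92 106  61  22  25  20  21  20  20  17  21  32  99]
 [ 65 176  99  52  42  20  24  20  22  19  20  17  22  19  18   4]
 [136 143 122  23  19  18  19  20  33  52  55  34  25  23  24  17]
 [196 170 184 167 118  34  20  52  96 101 104  96  53  22  20  23]
 [209 144 162 204 190 171 171 136 113 122 120 124 101  53  18  18]
 [186  79  69 127 139 169 211 196 178 140 123 1
[... 1244 characters left out ...]
 151 151 146 145 147 148 146]
 [ 14  18  19  14   8 122 179 155 150 151 146 142 146 148 147 140]
 [ 16  15  13  10   5 117 155 119 149 145 143 145 147 147 140 135]
 [ 15  13  11  10   4  57 102 113 110 103 124 148 148 143 136 136]
 [  9  11   7   7   5  47  71  63  68  62 103 149 146 136 136 138]
 [  5   3   5   5   7  28  52  65  61  35  72 126 140 135 137 140]
 [  2   4   2   5  11  56 113 161 151  64  81 122 134 136 139 136]
 [  7   7   3   6  12  69 126 143 148 139 124 135 136 139 138 137]
 [  2   6   6   5   2  90 162 187 175 143 136 136 138 137 136 142]
 [  8   4   4   4  25 121 169 143 132 123 136 139 138 136 139 147]
 [  6   6   6  10  80 154 183 166 127 129 137 139 136 135 144 152]]
```

```bash
python3 - <<'E'
from h import *
np.set_printoptions(precision=2,suppress=True)
t=optics.camera('top');s=optics.camera('side')
for n,c,a in(('top',t,(.5189,.0229)),('side',s,(.5177,.0237))):
  for th in(34,38,42,46,50):
    r=np.radians(th);e=np.array([np.cos(r),np.sin(r)]);f=np.array([-e[1],e[0]])
    print(n,th,*[proj(c,[*(np.array(a)+rr*e+w*f),.2]) for rr,w in((.029,.0025),(.036,.0025),(.036,-.0025),(.029,-.0025))])
for p in((264.7,203.8),(264.3,203.5)):
  d=atz(t,p,.2)[:2]-(.5189,.0229);print(np.hypot(*d),np.degrees(np.arctan2(d[1],d[0])))
for p in((287,203.2),(285,202.8)):
  d=atz(s,p,.2)[:2]-(.5177,.0237);print(np.hypot(*d),np.degrees(np.arctan2(d[1],d[0])))
# ring extremes
for n,c,a in(('top',t,(.5189,.0229)),('side',s,(.5177,.0237))):
  for z in(.197,.18):
    q=np.array([proj(c,[a[0]+.032*np.cos(u),a[1]+.032*np.sin(u),z]) for u in np.linspace(0,6.28,200)]);print(n,z,q.min(0),q.max(0))
  q=np.array([proj(c,[a[0]+.022*np.cos(u),a[1]+.022*np.sin(u),.235]) for u in np.linspace(0,6.28,200)]);print(n,'knob',q.min(0),q.max(0))
E
```

```text
top 34 [265.54 203.51] [264.27 201.09] [266.04 200.2 ] [267.32 202.61]
top 38 [264.87 203.95] [263.43 201.63] [265.14 200.62] [266.58 202.94]
top 42 [264.24 204.45] [262.63 202.23] [264.26 201.1 ] [265.87 203.32]
top 46 [263.64 204.98] [261.88 202.87] [263.42 201.64] [265.18 203.74]
top 50 [263.07 205.55] [261.17 203.57] [262.62 202.23] [264.53 204.21]
side 34 [285.77 203.27] [288.38 203.23] [288.47 204.72] [285.85 204.76]
side 38 [285.64 202.67] [288.24 202.48] [288.46 203.97] [285.85 204.15]
side 42 [285.47 202.08] [288.04 201.75] [288.38 203.22] [285.81 203.55]
side 46 [285.24 201.5 ] [287.77 201.03] [288.24 202.47] [285.71 202.95]
side 50 [284.97 200.94] [287.44 200.33] [288.04 201.74] [285.56 202.35]
0.02968871863007724 43.15595983388378
0.030910534404368258 43.80503073747931
0.032413460402133235 38.71140591600422
0.027326251786010808 42.649765541300226
top 0.197 [258.97 200.9 ] [284.51 225.96]
top 0.18 [259.22 202.36] [284.34 227.04]
top knob [262.53 201.45] [280.75 219.31]
side 0.197 [262.94 195.46] [286.9  214.55]
side 0.18 [262.99 199.31] [286.7  218.31]
side knob [266.66 189.48] [283.55 202.74]
```

Call:
arm_command:
  commands: "0 -60 0 0 -1; 40 0 44 0 -1; 40 0 44 0 -1; 40 0 44 0 -1; 40 0 44 0 -1"
  grip_force: 60

```text
t: 2.72
tool_pos: [0.2815, 0.3795, 0.2919]
orientation: [-0.434, 0.435, -0.556, 0.559]
force: [0.2, 0.6, 0.5]
finger_gap: 0.0855
```

Call:
arm_command:
  commands: "40 0 44 0 -1; 40 0 44 0 -1; 40 0 44 0 -1; 40 0 44 0 -1; 0 0 0 0 -1"

```text
t: 3.35
tool_pos: [0.4174, 0.1711, 0.2946]
orientation: [-0.435, 0.432, -0.557, 0.559]
force: [-0.9, -0.2, -0.6]
finger_gap: 0.0854
```

Call:
arm_command:
  commands: "40 0 44 0 -1; 40 0 44 0 -1; 30 0 36 0 -1; 0 0 0 0 -1; 0 0 0 0 -1"

```text
t: 3.98
tool_pos: [0.5121, 0.0338, 0.2947]
orientation: [-0.437, 0.433, -0.557, 0.558]
force: [-0.2, -0.2, -0.1]
finger_gap: 0.0853
```

```bash
cat > st.py <<'E'
from h import *
from scipy.spatial.transform import Rotation as R
import sys
np.set_printoptions(precision=4,suppress=True)
o=observe();q=o['orientation'];M=R.from_quat(q[[1,2,3,0]]).as_matrix()
d=np.array([.518,.023,.206])-o['tool_pos'];print(o['t'],o['tool_pos'],'to go mm(tool)',M.T@d*1000,'yaw',np.degrees(np.arctan2(M[1,0],M[0,0])),'tilt',M[:,1],o['force'],o['ft_torque'],o['finger_gap'],o['joint_pos'])
E
python3 st.py
```

```text
3.975 [0.5121 0.0338 0.2947] to go mm(tool) [ 9.3545 88.6679  7.9507] yaw -104.0341238346219 tilt [ 0.0047  0.0018 -1.    ] [-0.1716 -0.1788 -0.1311] [-0.0039  0.0389 -0.0033] 0.08531911260049431 [ 0.4592 -0.1784 -0.0073  0.0005 -1.737   0.8667]
```

Call:
arm_command:
  commands: "9 30 8 0 -1; 0 30 0 0 -1; 0 0 0 0 -1"

```text
t: 4.35
tool_pos: [0.5173, 0.0271, 0.2345]
orientation: [-0.44, 0.434, -0.555, 0.557]
force: [-0.3, -0.7, 1.5]
finger_gap: 0.0853
```

```bash
python3 st.py; python3 - <<'E'
from h import *
for n,cr in(('top',(220,160,320,250)),('side',(225,140,325,240))):
    c=optics.camera(n);save(n+'2.png',c['frame'],cr,6)
E
```

```text
4.35 [0.5173 0.0271 0.2345] to go mm(tool) [ 3.9332 28.5313  1.4368] yaw -103.69483423368067 tilt [ 0.0071  0.0034 -1.    ] [-0.2598 -0.6868  1.4931] [-0.0338 -0.0012  0.0212] 0.08533802381510346 [ 0.4413 -0.1855 -0.1231 -0.     -1.6253  0.8904]
```

View pics/side2.png

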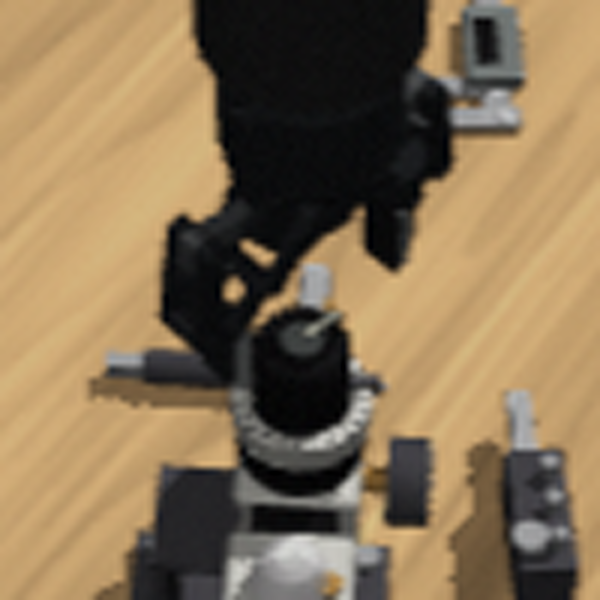

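Call:
arm_command:
  commands: "4 20 1 0 -1; 0 8 0 0 -1; 0 0 0 0 -1"

```text
t: 4.82
tool_pos: [0.5196, 0.0236, 0.2111]
orientation: [-0.443, 0.432, -0.554, 0.558]
force: [-0.5, 0.2, -0.3]
finger_gap: 0.0856
```

```bash
python3 st.py
```

```text
4.825 [0.5196 0.0236 0.2111] to go mm(tool) [ 1.0364  5.0518 -1.4639] yaw -103.62210177925728 tilt [ 0.016   0.0052 -0.9999] [-0.5429  0.2296 -0.2509] [-0.0152  0.1051 -0.0195] 0.0855655003830849 [ 0.4343 -0.1907 -0.171   0.002  -1.5738  0.8987]
```

Call:
arm_command:
  commands: "1 7 -1 0 -1; 0 0 0 0 -1; 0 0 0 0 1; 0 0 0 0 1; 0 0 0 0 1"

```text
t: 5.45
tool_pos: [0.519, 0.0233, 0.2052]
orientation: [-0.444, 0.431, -0.553, 0.558]
force: [-0.4, 2.9, 2.0]
finger_gap: 0.0427
```

```bash
python3 st.py
```

```text
5.45 [0.519  0.0233 0.2052] to go mm(tool) [ 0.5194 -0.8681 -0.8892] yaw -103.61859679505021 tilt [ 0.0183  0.0063 -0.9998] [-0.3689  2.9461  1.9635] [ 0.6302  0.1057 -0.0346] 0.04271759890150098 [ 0.4342 -0.1948 -0.1853  0.002  -1.5611  0.8988]
```

Call:
arm_command:
  commands: "0 0 0 0 1; 0 0 0 5 1; 0 0 0 5 1; 0 0 0 5 1; 0 0 0 0 1"

```text
t: 6.08
tool_pos: [0.5187, 0.0227, 0.2051]
orientation: [-0.365, 0.353, -0.607, 0.611]
force: [0.2, 2.5, 1.0]
finger_gap: 0.0425
```

```bash
python3 st.py; python3 - <<'E'
from h import *
for n,cr in(('top',(220,160,320,250)),('side',(225,140,325,240))):
    c=optics.camera(n);save(n+'3.png',c['frame'],cr,6)
E
```

```text
6.075 [0.5187 0.0227 0.2051] to go mm(tool) [ 0.1124 -0.9018 -0.7629] yaw -118.96330894248237 tilt [ 0.017   0.0036 -0.9998] [0.2424 2.5313 1.0284] [ 0.2184  0.1759 -0.0833] 0.04252080133430736 [ 0.4347 -0.1942 -0.1855  0.0039 -1.5626  0.6305]
```

View pics/side3.png

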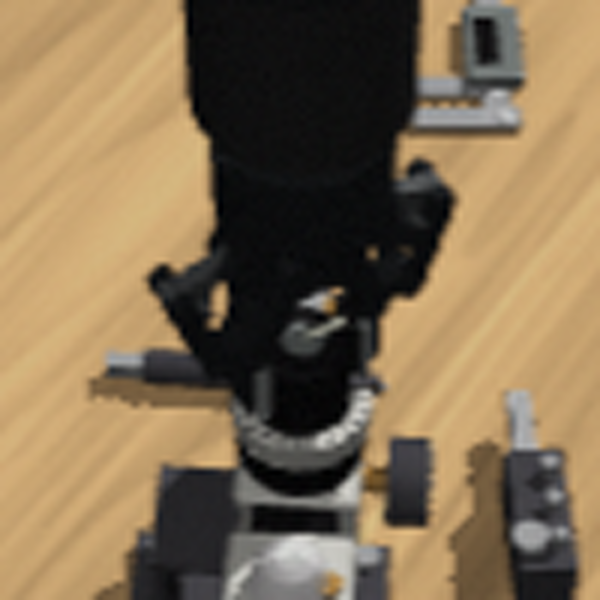

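View pics/top3.png

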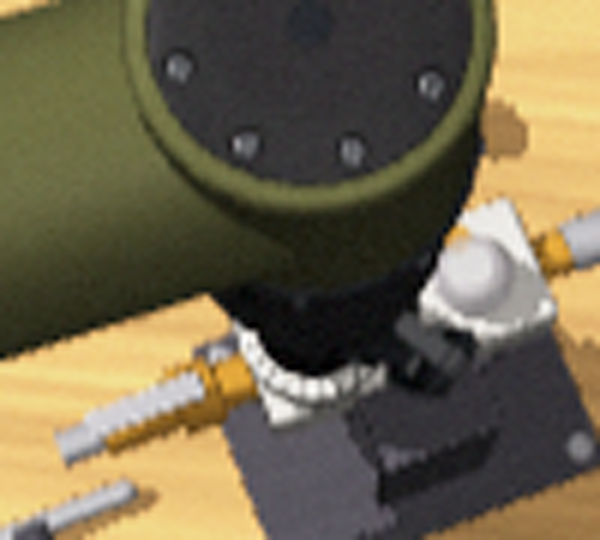

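Call:
arm_command:
  commands: "0 0 0 5 1; 0 0 0 5 1; 0 0 0 5 1; 0 0 0 4 1; 0 0 0 0 1"

```text
t: 6.8
tool_pos: [0.5182, 0.0221, 0.2051]
orientation: [-0.259, 0.248, -0.659, 0.661]
force: [1.2, 2.1, 1.1]
finger_gap: 0.0422
```

```bash
python3 st.py; python3 - <<'E'
from h import *
f=np.mean([optics.camera('side')['frame'].astype(float) for _ in range(3)],0);save('sz4.png',np.clip(f*1.6,0,255).astype(np.uint8),(250,178,300,222),13)
E
```

```text
6.8 [0.5182 0.0221 0.2051] to go mm(tool) [-0.4421 -0.8782 -0.8029] yaw -137.9628504283975 tilt [ 0.0153  0.0015 -0.9999] [1.235  2.1496 1.0579] [ 0.1251  0.1883 -0.1207] 0.04224581835027173 [ 0.4348 -0.194  -0.1857  0.005  -1.5646  0.2988]
```

View pics/sz4.png

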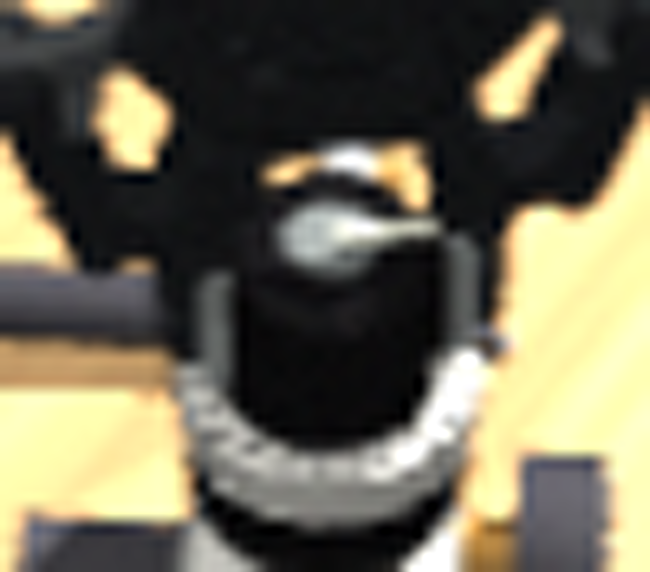

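```bash
python3 - <<'E'
from h import *
s=optics.camera('side');S=(250,178)
P=lambda u,v,z:atz(s,(S[0]+u/13-.5,S[1]+v/13-.5),z)[:2]
a=P(330,237,.236);b=P(438,228,.236);d=b-a;print(a,np.hypot(*d),np.degrees(np.arctan2(d[1],d[0])))
b=P(412,185,.236);d=b-P(333,238,.236);print(np.hypot(*d),np.degrees(np.arctan2(d[1],d[0])))
for ctr in((.5177,.0237),(.5165,.0245),(.519,.0228)):
  for p in((505,345),(470,335),(500,342)):
    d=P(*p,.1985)-ctr;print(ctr,p,np.hypot(*d),np.degrees(np.arctan2(d[1],d[0])))
E
```

```text
[0.51707551 0.02356511] 0.021812999280882688 38.98153089029919
0.021066652459251777 73.19098173090363
(0.5177, 0.0237) (505, 345) 0.03589025441687621 35.47028595372104
(0.5177, 0.0237) (470, 335) 0.029021540788832963 41.213498551384596
(0.5177, 0.0237) (500, 342) 0.03492762571984045 36.81529163610169
(0.5165, 0.0245) (505, 345) 0.03642827433829019 33.349820484842276
(0.5165, 0.0245) (470, 335) 0.029430118454582536 38.50161075575855
(0.5165, 0.0245) (500, 342) 0.03543501216398533 34.616473777517605
(0.519, 0.0228) (505, 345) 0.03538503799039054 37.879309953070205
(0.519, 0.0228) (470, 335) 0.028677616803416166 44.27890228897861
(0.519, 0.0228) (500, 342) 0.03445883870320705 39.309382262347654
```

Call:
arm_command:
  commands: "0 -1 0 0 1"

```text
t: 7.12
tool_pos: [0.5181, 0.0222, 0.2053]
orientation: [-0.259, 0.249, -0.659, 0.661]
force: [3.0, 0.2, -4.6]
finger_gap: 0.0428
```

Call:
arm_command:
  commands: "0 -1 0 0 1"

```text
t: 7.25
tool_pos: [0.5181, 0.0222, 0.2054]
orientation: [-0.259, 0.249, -0.659, 0.661]
force: [3.0, 0.2, -3.9]
finger_gap: 0.0426
```

Call:
arm_command:
  commands: "0 -1.6 0 0 1; 0 -1.6 0 0 1"

```text
t: 7.5
tool_pos: [0.518, 0.0223, 0.2069]
orientation: [-0.258, 0.25, -0.659, 0.661]
force: [6.3, 0.3, -11.4]
finger_gap: 0.0425
```

Call:
arm_command:
  commands: "0 -1.6 0 0 1; 0 -1.6 0 0 1"

```text
t: 7.75
tool_pos: [0.518, 0.0223, 0.2069]
orientation: [-0.257, 0.25, -0.66, 0.661]
force: [5.4, -0.7, -12.4]
finger_gap: 0.0426
```

Call:
arm_command:
  commands: "0 -1.1 0 2 1; 0 -1.1 0 0 1"

```text
t: 8.0
tool_pos: [0.5179, 0.0223, 0.2069]
orientation: [-0.244, 0.239, -0.664, 0.665]
force: [6.2, -1.3, -10.7]
finger_gap: 0.0422
```

```bash
python3 st.py
```

```text
8.0 [0.5179 0.0223 0.2069] to go mm(tool) [-0.4861  0.896  -0.4852] yaw -140.0346501510242 tilt [ 0.0073  0.0018 -1.    ] [  6.2082  -1.3148 -10.7139] [-0.4691 -2.0585 -0.0927] 0.04224584881308551 [ 0.4328 -0.1871 -0.1751  0.0014 -1.5754  0.2647]
```

Call:
arm_command:
  commands: "0 -1.1 0 2 1; -0.4 -1.1 0.4 0 1"

```text
t: 8.25
tool_pos: [0.5179, 0.0223, 0.2069]
orientation: [0.232, -0.228, 0.669, -0.668]
force: [1.2, -1.2, -11.3]
finger_gap: 0.0426
```

Call:
arm_command:
  commands: "0 -1.1 0 2 1; -0.4 -1.1 0.4 0 1"

```text
t: 8.5
tool_pos: [0.5179, 0.0223, 0.2069]
orientation: [0.218, -0.217, 0.673, -0.672]
force: [1.4, -2.0, -15.5]
finger_gap: 0.0426
```

Call:
arm_command:
  commands: "0 -0.6 0 0 1"

```text
t: 8.62
tool_pos: [0.5178, 0.0223, 0.2069]
orientation: [0.218, -0.217, 0.674, -0.672]
force: [3.9, -1.6, -14.9]
finger_gap: 0.0423
```

```bash
python3 st.py
```

```text
8.625 [0.5178 0.0223 0.2069] to go mm(tool) [-0.5138  0.9098 -0.4295] yaw -144.1677957363389 tilt [ 0.0004  0.0024 -1.    ] [  3.8714  -1.5999 -14.866 ] [-0.5433 -2.3729  0.0271] 0.04227008211635814 [ 0.4305 -0.1808 -0.1685 -0.002  -1.5818  0.1948]
```

Call:
arm_command:
  commands: "0 0.4 0 0 1"

```text
t: 8.75
tool_pos: [0.5179, 0.0223, 0.2069]
orientation: [0.218, -0.217, 0.674, -0.672]
force: [1.7, -0.5, -10.5]
finger_gap: 0.0423
```

Call:
arm_command:
  commands: "0 0.4 0 0 1"

```text
t: 8.88
tool_pos: [0.5179, 0.0223, 0.2069]
orientation: [0.218, -0.217, 0.673, -0.672]
force: [0.7, -1.1, -11.5]
finger_gap: 0.0425
```

Call:
arm_command:
  commands: "0 0.1 0 2 1; 0 0.1 0 0 1"

```text
t: 9.12
tool_pos: [0.5179, 0.0223, 0.2069]
orientation: [0.206, -0.204, 0.677, -0.676]
force: [1.6, -1.6, -12.2]
finger_gap: 0.0425
```

```bash
python3 st.py
```

```text
9.125 [0.5179 0.0223 0.2069] to go mm(tool) [-0.5072  0.9018 -0.5432] yaw -146.29405807687147 tilt [ 0.0015  0.0023 -1.    ] [  1.555   -1.6036 -12.2334] [-0.4009 -1.5814 -0.0075] 0.04250398257408226 [ 0.4307 -0.1818 -0.1695 -0.0015 -1.5808  0.1576]
```

Call:
arm_command:
  commands: "0 0.2 0 2 1; 0 0.2 0 0 1"

```text
t: 9.38
tool_pos: [0.5179, 0.0222, 0.2069]
orientation: [0.193, -0.191, 0.681, -0.68]
force: [1.0, -1.0, -11.6]
finger_gap: 0.0427
```

Call:
arm_command:
  commands: "0 0.2 0 2 1; 0 0.2 0 0 1"

```text
t: 9.62
tool_pos: [0.5178, 0.0221, 0.2069]
orientation: [0.18, -0.179, 0.684, -0.683]
force: [0.1, -0.6, -9.5]
finger_gap: 0.0423
```

```bash
python3 st.py; python3 - <<'E'
from h import *
f=np.mean([optics.camera('side')['frame'].astype(float) for _ in range(3)],0);save('sz5.png',np.clip(f*1.6,0,255).astype(np.uint8),(250,178,300,222),13)
E
```

```text
9.625 [0.5178 0.0221 0.2069] to go mm(tool) [-0.595   0.8911 -0.6782] yaw -150.58983918740262 tilt [ 0.002  0.002 -1.   ] [ 0.1463 -0.6434 -9.4787] [-0.389  -1.2239 -0.0566] 0.042348662625822826 [ 0.4308 -0.1824 -0.1702 -0.001  -1.5803  0.0825]
```

View pics/sz5.png

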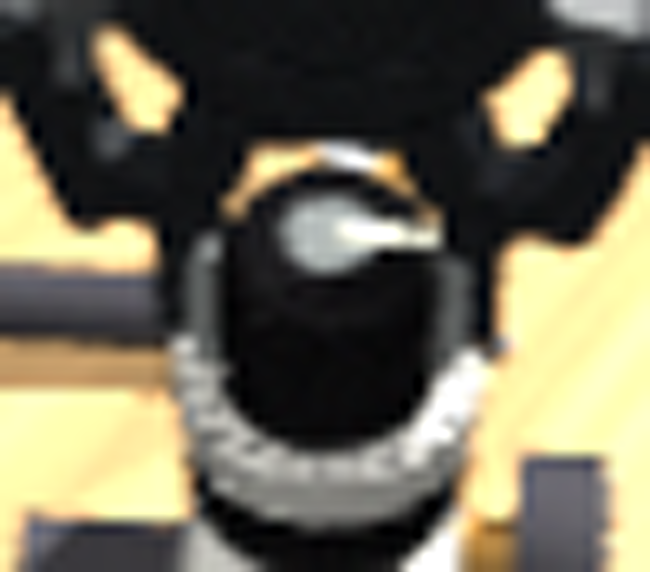

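Call:
arm_command:
  commands: "0 0 0 2 1; 0 0 0 0 1"

```text
t: 10.02
tool_pos: [0.5177, 0.0221, 0.2069]
orientation: [0.168, -0.166, 0.688, -0.687]
force: [1.6, -1.3, -10.6]
finger_gap: 0.0426
```

Call:
arm_command:
  commands: "0 0 0 2 1; 0 0 0 0 1"

```text
t: 10.28
tool_pos: [0.5177, 0.022, 0.2069]
orientation: [0.155, -0.153, 0.691, -0.69]
force: [1.0, -1.5, -10.2]
finger_gap: 0.0428
```

Pointer is now about 23° (16–18° past the mark); still no drop-in. Continuing.

Call:
arm_command:
  commands: "0 0 0 2 1; 0 0 0 0 1"

```text
t: 10.52
tool_pos: [0.5177, 0.022, 0.2073]
orientation: [0.142, -0.14, 0.693, -0.692]
force: [0.7, -1.8, -9.0]
finger_gap: 0.0422
```

Call:
arm_command:
  commands: "0 0 0 2 1; 0 0 0 0 1"

```text
t: 10.78
tool_pos: [0.5177, 0.0219, 0.2091]
orientation: [0.129, -0.127, 0.696, -0.695]
force: [-1.3, 0.9, -5.2]
finger_gap: 0.0424
```

```bash
python3 st.py
```

```text
10.775 [0.5177 0.0219 0.2091] to go mm(tool) [-0.6945  3.1212 -0.9397] yaw -159.11013536074893 tilt [ 0.0034  0.0016 -1.    ] [-1.3185  0.8821 -5.218 ] [-0.1307  0.2347 -0.0727] 0.04243723756085804 [ 0.4311 -0.1841 -0.168  -0.0001 -1.5831 -0.0666]
```

Call:
arm_command:
  commands: "0 -1.2 0 0 1; 0 -1.2 0 0 1"

```text
t: 11.02
tool_pos: [0.5176, 0.0219, 0.2125]
orientation: [0.13, -0.127, 0.696, -0.695]
force: [-3.0, 0.6, -3.3]
finger_gap: 0.0426
```

Call:
arm_command:
  commands: "0 -1.2 0 0 1; 0 -1.2 0 0 1"

```text
t: 11.28
tool_pos: [0.5175, 0.0219, 0.2134]
orientation: [0.129, -0.127, 0.696, -0.695]
force: [1.8, -1.5, -13.2]
finger_gap: 0.0423
```

Call:
arm_command:
  commands: "0 0.4 0 0 1; 0 0 0 0 -1; 0 0 0 0 -1; 0 0 0 0 -1; 0 0 0 0 -1"

```text
t: 11.9
tool_pos: [0.5191, 0.0217, 0.2177]
orientation: [0.132, -0.125, 0.695, -0.695]
force: [1.0, -0.5, -0.3]
finger_gap: 0.0855
```

```bash
python3 st.py
```

```text
11.9 [0.5191 0.0217 0.2177] to go mm(tool) [ 0.6806 11.6694 -1.6272] yaw -159.10155893487826 tilt [ 0.0099  0.0021 -0.9999] [ 1.0259 -0.5406 -0.2853] [ 0.0311 -0.0315  0.0147] 0.08545596565181839 [ 0.4312 -0.1859 -0.1548  0.0022 -1.5919 -0.0664]
```

Released. Rise, move aside, and look.

Call:
arm_command:
  commands: "0 -30 0 0 -1; 0 -40 0 0 -1; 0 -20 0 0 -1; 0 0 0 0 -1"

```text
t: 12.4
tool_pos: [0.518, 0.0213, 0.3104]
orientation: [0.132, -0.125, 0.695, -0.695]
force: [-0.2, -0.3, -0.4]
finger_gap: 0.0853
```

```bash
python3 st.py
```

```text
12.4 [0.518  0.0213 0.3104] to go mm(tool) [  0.5034 104.4206  -1.7983] yaw -159.10343684410694 tilt [ 0.0102  0.002  -0.9999] [-0.2382 -0.3358 -0.3594] [ 0.0062  0.0311 -0.0127] 0.08528611470730069 [ 0.4316 -0.1624  0.0351  0.0025 -1.7581 -0.0664]
```

Call:
arm_command:
  commands: "0 0 -55 0 -1; 0 0 -55 0 -1; 0 0 -55 0 -1; 0 0 -55 0 -1; 0 0 0 0 -1"

```text
t: 13.02
tool_pos: [0.4364, 0.232, 0.3028]
orientation: [-0.128, 0.126, -0.695, 0.696]
force: [0.5, 0.3, 0.5]
finger_gap: 0.0854
```

```bash
python3 - <<'E'
from h import *
c=optics.camera('side');save('s6.png',c['frame'])
S=(250,178);f=np.clip(c['frame']*1.3,0,255).astype(np.uint8);save('sz6.png',f,(250,178,300,222),13)
t=optics.camera('top');save('t6.png',t['frame']);save('tz6.png',np.clip(t['frame']*1.3,0,255).astype(np.uint8),(250,190,295,232),13)
print(observe()['tool_pos'])
E
```

```text
[0.43755403 0.22968206 0.30355175]
```

View pics/sz6.png

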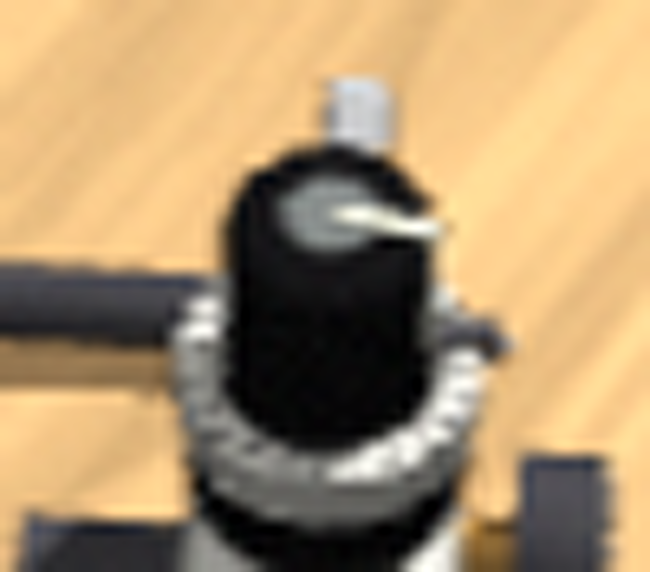

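View pics/tz6.png

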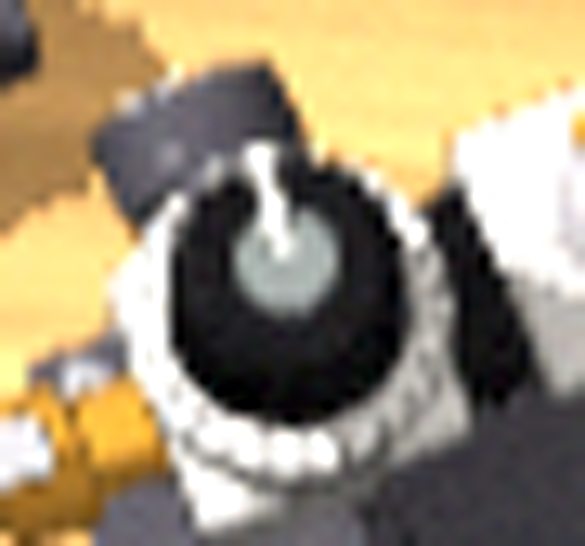

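View pics/t6.png

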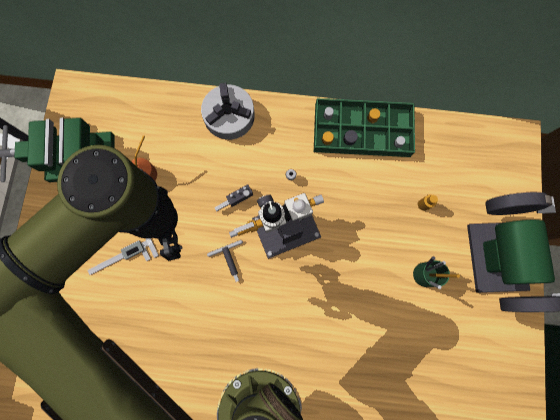

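```bash
python3 - <<'E'
from h import *
np.set_printoptions(precision=4,suppress=True)
t=optics.camera('top');s=optics.camera('side')
PT=lambda u,v,z:atz(t,(250+u/13-.5,190+v/13-.5),z)[:2]
PS=lambda u,v,z:atz(s,(250+u/13-.5,178+v/13-.5),z)[:2]
def rep(a,b):
  d=b-a;print(a,b,np.hypot(*d),np.degrees(np.arctan2(d[1],d[0])))
for z in(.236,.244):
  rep(PT(286,262,z),PT(259,148,z)); rep(PS(332,216,z),PS(438,229,z))
for n in('top','side'):
  optics.camera(n)
  for p,z in(('mark',.198),('knob_pointer',.243),('knob_grip',.23)):
    for r in spotter.mark_of(n,p)[:2]: print(n,p,round(r['conf'],2),atz(t if n=='top' else s,r['centre'],z))
print(t['frame'].mean(2)[198:210,258:276].astype(int))
big=cv2.resize(t['frame'][196:216,254:284,::-1],None,fx=24,fy=24,interpolation=cv2.INTER_NEAREST)
cv2.imwrite('pics/n7.png',np.clip(big*1.5,0,255).astype(np.uint8))
E
```

```text
[0.5203 0.0234] [0.5413 0.0309] 0.022272752518785976 19.72972755789144
[0.5145 0.0283] [0.5342 0.0371] 0.021489196452829824 24.017629456287192
[0.5187 0.0232] [0.5395 0.0306] 0.02208653324448087 19.72972755789137
[0.5179 0.0229] [0.5373 0.0316] 0.021309717254815643 24.01762945628691
top mark 0.64 [0.5725 0.356  0.198 ]
top mark 0.5 [0.5361 0.0409 0.198 ]
top knob_pointer 0.77 [0.5405 0.024  0.243 ]
top knob_grip 0.73 [0.5204 0.0239 0.23  ]
side mark 0.64 [0.4738 0.2573 0.198 ]
side mark 0.53 [0.5285 0.0396 0.198 ]
side knob_pointer 0.51 [0.5373 0.0341 0.243 ]
side knob_grip 0.57 [0.5122 0.0178 0.23  ]
[[103 128 122  89  88  85  82  81  77  70  64  56  47  38  57 172 174 174]
 [ 77  72  81  88  89  85  83  76  72  71  63  61  49  40  28 134 179 178]
 [ 64  76  77  86  85  85  84  79  79  71  66  56  58  44  33 102 179 180]
 [ 64  71  78  82 100 115  85  83  78  74  94 193 190  96  51  80 186 145]
 [ 61  68  80  82 105 108  84  82 135 101 120 203 227  78  37  44 125  75]
 [ 54  67  71  81  86  72  82 108 139  76  77 147 228  56  21  18  24  19]
 [ 82  64  72  78  67  79  91  85  74  20  25  82 227 103  29  21  27  22]
 [117  62  66  52  71 191 109  33  20  23  26  34 227 201  45  23  26  21]
 [147  83  43  58 153 162  92  29  24  23  21  57 220 228  83 101  61  26]
 [166 143  72 146 213 102  44  25  24  26  37 116 195 226 117 134 114  61]
 [169 166 120 178 227  92  30  24  18  24  83 134 141 229 167 136 131  97]
 [174 172 193 185 202  52  39  27  20  23 121 134 122 183 158 136 131 124]]
```

View pics/n7.png

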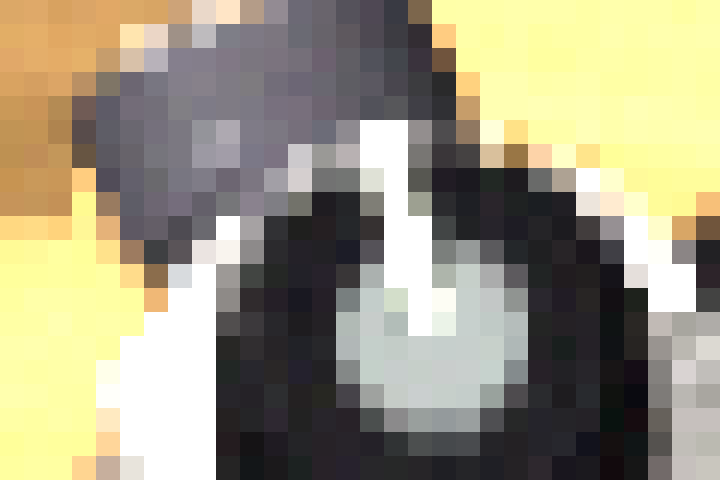

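```bash
python3 - <<'E'
from h import *
o=observe();print(o['t'],o['force'],o['joint_velocities'].round(3));print(ticket.close_job())
E
```

```text
13.625 [-0.24578803  0.37938591  0.43251755] [ 0.004  0.002  0.001 -0.     0.    -0.   ]
the job is handed in; nothing more can be done
None
```

I turned the knob about 55° clockwise to the first lock notch past the mark and pulled it fully out. I then let go, moved the arm clear, and handed the job in at 13.6 s. No verdict came back.

**Turning and feeling:** I gripped the knob from above and turned it about 34° to roughly the mark. From there I turned it in 2° steps under a pull of about 9–12 N. The teeth dropped in at about 54–55° of turn. I stopped turning and pulled the knob out about 8.2 mm, until it met the stop.

**Last checks:**
- **Lock position:** in the side view the raised knob's top fits a height of about 244 mm, so it is out.
- **Pointer past the mark:** the pointer reads 20° in the top view and 24° in the side view. The mark is at about 40–43°, so the pointer is about 16–23° past it. The next notch back would lie short of the mark.
- **Arm and bystanders:** the gripper is open, the arm is clear of everything and the force reads about zero. Nothing visible in the last top picture looked displaced; the arm hid part of the oil can and the caliper, so I did not check those two.

**Disagreements:**
- **Mark angle:** the two cameras put it anywhere from 35° to 45°. The networks' mark points varied about as much and had low confidence. The choice of notch holds anywhere in that range.
- **Pull force:** it briefly reached 15.5 N while I was feeling for the notch, above the advised 8–13 N. It was 13.2 N at the final stop.

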